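# Shut the plantain press: fold its leaf and tuck the tongue under the lip

## Task

The green plantain press on the counter stands open. Using only the fingertips or the outside of the fingers, push its raised leaf over onto the base, press it down and push it along so that the tongue on its free edge is tucked fully home beneath the fixed lip and the leaf stays shut by itself when you let go. Do not pinch or lift anything, keep off the leaf's inner food face, and leave the other things on the counter where they stand.

Things in the scene. Friction and masses are not known exactly. Their poses are not given: they have to be found in the camera images.
- press: green plastic plantain press (tostonera), fixed to the counter by suction feet. Base 228 x 120 mm, top 24 mm above the counter. Origin: on the counter under the base's middle; its +x runs lengthwise from the hinge end to the lip end, z up. Hinge axis along its y at x = -95, z = 36 mm when the leaf is drawn back. Cheeks 6 mm thick, 46 mm high, stand by the hinge at y = +-57 mm.
- leaf (a joint): hinge angle, rad: 0 flat shut, 1.57 upright, 2.1 leaning back at its stop (away from the lip). Leaf 110 mm wide, 184 mm from hinge to tongue edge, 8 to 18 mm thick, 120 g. Stays where left from 1.2 to 1.9; below 0.9 it drops by its weight onto a sprung bumper that holds it ajar at 0.1 to 0.2. 3 N on its outer face at the block or 7 N near the hinge shut it; unless under the lip it springs ajar.
- heel (a joint): how far the leaf with its hinge is slid along the press's +x in its slotted heel, m: 0 = drawn back (as at the start; the tongue then passes the lip with 5 mm to spare), 0.016 = fully forward at its stop, tongue 11 mm under the lip. About 3 N of friction; stays where it is left.
- step_foot (a point): middle of the foot of a 10 mm high step on the leaf's outer face (uppermost when shut), 75 mm from the hinge; the step faces the hinge. From hinge to step the leaf is thin, its outer face 40 mm above the counter when shut; from the step to 167 mm from the hinge runs a raised block 92 x 92 mm, top 50 mm above the counter when shut. Leaf's +x: hinge to tongue.
- tongue_edge (a point): middle of the free edge of the leaf's tongue (4 mm thick, 100 mm wide, 14 mm long beyond the block), at half its thickness; 36 mm above the counter when the leaf is shut
- lip_edge (a point): middle of the lower free edge of the fixed lip, 44 mm above the counter, under which the tongue goes. The lip is 104 mm wide and 6 mm thick, overhangs 14 mm and is carried by a wall on its far side; this point is at x = 94 mm of the press
- food_face: the flat inner face of the leaf (146 x 104 mm, with a round pressing disc), turned down to the base when shut; not to be touched. Origin on the hinge axis
- pan: aluminium frying pan, 260 mm across, 45 mm high, black handle towards its -x reaching 290 mm from its centre; origin under its centre
- glass_lid: glass lid, 224 mm across, with a black knob, 52 mm high; origin under its centre
- canister: white canister with a dark steel twist cap, 68 mm across, 100 mm high; origin under its centre
- spatula: bamboo spatula 260 mm long, lying flat along its own x; origin at about mid-length
- salt_bowl: small white bowl, 90 mm across, 40 mm high; origin under its centre
- mug: blue mug, 76 mm across, 90 mm high, handle at its +y; origin under its centre

How it is judged:
On the way, in this order (a step that is already met when the one before it is completed fails the run):
1. the leaf is folded over towards the base, still drawn back (value of joint leaf below 0.8 rad and value of joint heel below 0.011 m), for 0.05 s.
2. the leaf is down with its tongue beneath the lip (value of joint leaf below 0.055 rad and value of joint heel above 0.011 m), for 0.2 s.
At the end, for the whole second after the job is handed in: With nothing touching it the leaf stays shut (hinge below 0.055 rad, at rest), slid at least 11 of its 16 mm forward, so that the tongue lies at least 5 mm under the lip (all of step 2 and x of tongue_edge in the frame of lip_edge above 0.005 m and z of tongue_edge in the frame of lip_edge below 0 m and velocity of joint leaf between -0.05 and 0.05 rad/s).
It fails at once if the inner food face of the leaf is touched (as in pinching the leaf) (contact force between any of the fingers, the arm and food_face above 1 N).
It fails at once if another thing on the counter is lifted, carried or shoved by more than 25 mm (distance of any of pan, glass_lid, canister, spatula, salt_bowl, mug from where it was at the start of the episode above 0.025 m).
It also fails if it takes over 48 s, if anything falls off the work surface, if the arm or the gripper's body presses on something with over 40 N, if the wrist force passes 120 N, or if a joint passes its speed limit or range.

## Robot

A 7-joint arm with a two-finger parallel gripper is mounted at the origin on the work surface. World frame = base frame: x ahead of the robot, y to its left, z up, the work surface at z = 0. Lengths are in m, angles in rad, forces in N, time in s.
With the tool pointing down it reaches from about 0.4 to 0.85 m from the base axis. Payload 10.4 kg.
Tool frame: the origin (TCP) lies at the very end of the fingers, on their centre line; the grasp point (between the pads) lies 19 mm behind it; z points along the fingers, y is the line along which they close (so a half turn about z gives the same grasp; the last joint's range is limited). The gripper opens to 87 mm and grips with 3 to 60 N. Pads are 19 mm wide; open, the fingers measure 117 mm over their backs; the gripper's body (75 mm by 190 mm) begins 51 mm behind the grasp point.
Start: joints at [-1.194, 0.332, -0.065, 1.46, 0.022, 1.35, -0.088], TCP at [0.243, 0.576, 0.223] pointing down, gripper open.
Joint ranges: [-2.6, 2.6], [-0.5, 2.12], [-1.47, 1.34], [0.16, 2.42], [-1.27, 4.41], [0.06, 2.06], [-2.6, 2.6]. Speed limits (rad/s): [2.22, 2.22, 2.79, 2.79, 3.14, 3.14, 3.14].

## Interface

Orientations are given as a unit quaternion [x, y, z, w].
In Python, from bench import * gives the robot as it stands.
- The arm moves only by the tool step_arm, never from a script. Its arguments are lists of equal length, an entry for each row: "delta_pos": the shift along the world's x, y, z in units of 25 mm (1.0 is 25 mm), a list of three; "turn": the turn about the world's z in units of 0.12 rad (1.0 is 0.12 rad). In form: {"delta_pos": [[tx, ty, tz], ...], "turn": [turn, ...]}. A call has 1 to 12 rows; each row shifts and turns the commanded pose from where the row before left it; what a row does not reach is not made up. A row lasts 1/10 s, in which the tool goes at most 50 mm and 8.59 degrees, less where a joint would pass 70% of its speed; a pose out of reach is approached as far as the arm can. A call with a number of a shift or a turn outside -1 to 1 is refused whole. A call with a gripper value outside its range is refused whole. "grip" is the closure, from 0 (fully open) to 1 (shut), set as the call begins (left out, the last holds). The fingers move at their own pace and stop on an object; "newtons" is the grip in N (left out, the last holds). Time passes only in rows, so rows that do not move let the fingers close. It gives the time, the measured TCP pose, the force, the opening and the grip force at its end, in the units of the state.
- read_state(): the state, without advancing time (a new reading comes with each control period).
- camera(name): name is "side" or "top" or "wrist"; returns a dict with "image" (420x560x3 uint8, red, green, blue), "z_map" (420x560 float32, m along the optical axis (not along the pixel's ray), 0 where there is no reading), "mtx" (3x3 intrinsics, pixels), "view" (4x4, takes a point from world to camera coordinates). Camera axes: x right, y up, looking along -z (the intrinsics and any distortion apply to the point x, -y, -z); pixel columns grow to the right and rows downward; lengths in m; the calibration is good to about 2 mm. A picture is of the moment at which its call begins.
- close_job(): hands the job in; it is judged then, once.
The state is a dict: "time": time; "joint_positions": joint angles; "joint_vel": joint speeds; "joint_torque": joint torques, N m; "ee_pos": TCP position; "eef_rot": TCP orientation; "ft_force": force on the tool from outside, world axes, zero at the start; "torque": the same for the moment, N m; "width": finger opening in m; "grip_force": force on a finger pad.
Only numpy, scipy, OpenCV 4.12 (cv2) and the standard library are available. Lean on these libraries where they do the work, as an engineer would, in place of code of your own. Each camera call takes 0.05 s, during which the arm holds its last target. There are 200 camera calls.

## Working session

There is one attempt and no reset: what is moved stays moved. The work goes in short steps, Python scripts to look and compute and a tool call to move; the robot and the scene stay as the last step left them, time stands still between calls to the robot, and variables do not carry over. Pictures are saved under pics/ and viewed, at most 10 in all, crops included, and the job is handed in when it is done.

Besides the shell and the picture viewer there is one more tool, called after ">>>" as name([rows], argument=value, ...), one row to a line, values as JSON. step_arm: Moves the arm, as the interface text tells. Shifts and turns lie within -1 to 1; 1 stands for 25 mm of shift or 0.12 rad of turn. Its arguments: {"type":"object","properties":{"delta_pos":{"type":"array"},"turn":{"type":"array"},"grip":{"type":"number"},"newtons":{"type":"number"}},"required":["delta_pos","turn"]}

```bash
mkdir -p pics; cat > h.py <<'E'
from bench import *
import numpy as np, cv2
def pts(c):
    z=c["z_map"]; K=np.array(c["mtx"]); V=np.array(c["view"])
    v,u=np.mgrid[:z.shape[0],:z.shape[1]]
    P=np.stack([(u-K[0,2])/K[0,0]*z,-(v-K[1,2])/K[1,1]*z,-z],-1)
    return (P-V[:3,3])@V[:3,:3]
def green(c):
    h=cv2.cvtColor(c["image"],cv2.COLOR_RGB2HSV)
    return cv2.inRange(h,(35,70,40),(85,255,255))>0
E
python3 - <<'E'
from h import *
cs={n:camera(n) for n in("side","top")}
for n,c in cs.items():
    cv2.imwrite(f"pics/{n}0.png",c["image"][...,::-1])
    P=pts(c);m=green(c)&(c["z_map"]>0);Q=P[m]
    np.savez(f"{n}0.npz",P=P,m=m,img=c["image"])
    print(n,len(Q),Q.min(0),Q.max(0),"cam",-np.array(c["view"])[:3,:3].T@np.array(c["view"])[:3,3])
s=read_state();print(s["ee_pos"],s["eef_rot"],s["time"],s["width"])
E
```

```text
side 4277 [ 0.06699068 -0.11122353 -0.41266956] [1.31602751 2.27518739 0.48394386] cam [ 0.4909735  -0.8724194   0.65908501]
top 4518 [ 0.03903831 -0.10662131 -0.00759704] [0.90824295 0.71377424 0.69039654] cam [ 0.21773479 -0.02037758  1.49012849]
[0.24313119 0.57540493 0.22184563] [ 1.98551216e-01  9.80090314e-01 -6.18104455e-04 -9.70534812e-05] 0.1 0.08679202825736233
```

View pics/side0.png

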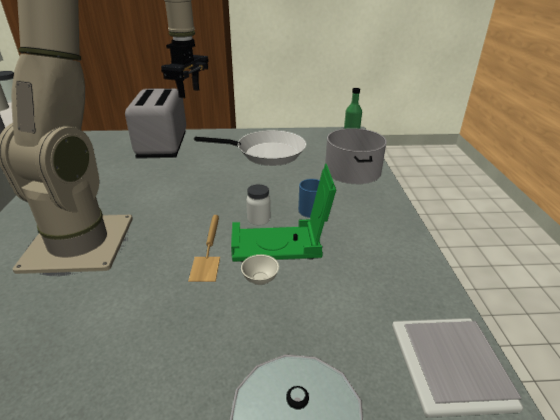

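View pics/top0.png

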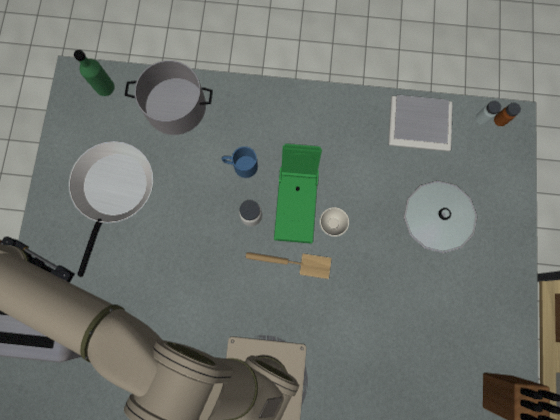

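The side view shows the press with its lip at pixel (235,240), hinge at (315,240) and leaf raised to (327,170). In the top view the press spans (277-320, 145-242), with the hinge on the far side and the lip towards the robot. The bowl is at (335,222), the canister at (250,212), the mug at (245,162) and the spatula just in front of the lip.

```bash
python3 - <<'E'
from h import *
for n,box in(("top",(140,250,265,325)),("side",(160,270,225,340))):
    d=np.load(n+"0.npz");P=d["P"];m=d["m"].copy();k=np.zeros_like(m);k[box[0]:box[1],box[2]:box[3]]=1
    Q=P[m&k]; Q=Q[(Q[:,2]>-.01)&(Q[:,2]<.3)]
    print(n,len(Q),Q.min(0),Q.max(0))
    for a,b in((.015,.03),(.03,.042),(.042,.056),(.056,.08),(.08,.12),(.12,.16),(.16,.19),(.19,.25)):
        q=Q[(Q[:,2]>a)&(Q[:,2]<b)]
        if len(q)>8:
            r=cv2.minAreaRect((q[:,:2]*1000).astype(np.float32)); print(a,b,len(q),np.round(q.mean(0),3),np.round(r[0]),np.round(r[1]),round(r[2],1))
d=np.load("top0.npz");P=d["P"]
for nm,(u,v) in dict(bowl=(335,222),can=(250,212),mug=(245,162),pot=(170,97),lip=(295,238),leaftip=(301,147)).items(): print(nm,np.round(P[v,u],3))
E
```

```text
top 3753 [ 0.4125303  -0.10662131 -0.00759704] [0.71808566 0.01689023 0.22383199]
0.015 0.03 2039 [ 0.522 -0.046  0.025] [516. -46.] [205. 120.] 1.0
0.03 0.042 281 [ 0.543 -0.044  0.034] [522. -47.] [218. 119.] 1.4
0.042 0.056 364 [ 0.491 -0.048  0.049] [524. -47.] [223. 120.] 1.3
0.056 0.08 117 [ 0.619 -0.045  0.068] [523. -48.] [213. 107.] 1.1
0.08 0.12 208 [ 0.629 -0.044  0.1  ] [630. -45.] [ 13. 108.] 2.2
0.12 0.16 232 [ 0.635 -0.044  0.14 ] [636. -44.] [ 14. 109.] 0.2
0.16 0.19 217 [ 0.642 -0.045  0.175] [641. -44.] [ 13. 110.] 1.8
0.19 0.25 259 [ 0.649 -0.045  0.206] [653. -44.] [ 21. 107.] 1.1
side 3850 [ 0.40689935 -0.11122353 -0.00380237] [0.73897065 0.3802897  0.21836356]
0.015 0.03 2128 [ 0.523 -0.055  0.024] [570. 119.] [507. 226.] 78.8
0.03 0.042 172 [ 0.601 -0.058  0.037] [648.  88.] [570. 192.] 57.5
0.042 0.056 339 [ 0.495 -0.055  0.048] [524. -51.] [222. 121.] 2.6
0.056 0.08 117 [ 0.625 -0.056  0.068] [636.  25.] [251.  23.] 83.5
0.08 0.12 209 [ 0.631 -0.063  0.101] [637. -46.] [ 24. 112.] 2.0
0.12 0.16 265 [ 0.638 -0.065  0.14 ] [636. -47.] [ 23. 110.] 11.3
0.16 0.19 220 [ 0.645 -0.064  0.175] [645. -47.] [ 24. 108.] 8.7
0.19 0.25 227 [ 0.65  -0.055  0.204] [654. -47.] [ 19. 110.] 1.4
bowl [ 0.488 -0.172  0.006]
can [0.474 0.087 0.099]
mug [0.652 0.128 0.004]
pot [0.843 0.397 0.012]
lip [ 0.419 -0.053  0.05 ]
leaftip [ 0.651 -0.041  0.208]
```

>>> step_arm([
  [0,0,1],
  [0,0,1],
  [0,0,1],
  [0.8,-1,0],
  [0.8,-1,0],
  [0.8,-1,0],
  [0.8,-1,0],
  [0.8,-1,0],
  [0.8,-1,0],
  [0.8,-1,0],
  [0.8,-1,0],
  [0.8,-1,0],
], turn=[0,0,0,0.4,0.4,0.4,0.4,0.4,0.4,0.4,0.4,0.4], grip=1, newtons=20)

```text
time: 1.3
ee_pos: [0.4238, 0.3495, 0.2973]
eef_rot: [-0.017, 1.0, -0.0, -0.0]
ft_force: [0.8, -0.2, -0.2]
width: 0.0025
grip_force: 0.0
```

>>> step_arm([
  [0.8,-1,0],
  [0.8,-1,0],
  [0.8,-1,0],
  [0.8,-1,0],
  [0.8,-1,0],
  [0.8,-1,0],
  [0.8,-1,0],
  [0.8,-1,0],
  [0.8,-1,0],
  [0.8,-1,0],
  [0.8,-1,0],
  [0.8,-1,0],
], turn=[0,0,0,0,0,0,0,0,0,0,0,0])

```text
time: 2.5
ee_pos: [0.6638, 0.0497, 0.2971]
eef_rot: [-0.016, 1.0, 0.0, -0.0]
ft_force: [0.2, 0.3, 0.1]
width: 0.0007
grip_force: 0.0
```

>>> step_arm([
  [1,-1,0],
  [1,-1,0],
  [1,-1,0],
  [0.5,-0.6,0],
  [0,0,0],
  [0,0,0],
], turn=[0,0,0,0,0,0])

```text
time: 3.1
ee_pos: [0.7506, -0.0392, 0.2967]
eef_rot: [-0.016, 1.0, 0.0, -0.001]
ft_force: [-0.9, 0.0, -0.4]
width: 0.0002
grip_force: 0.0
```

Lower behind the leaf to z≈0.175, shift to y≈-0.044, then check with a wrist/side image.

>>> step_arm([
  [0,-0.2,-1],
  [0,0,-1],
  [0,0,-1],
  [0,0,-1],
  [0,0,-0.9],
  [-0.6,0,0],
  [-0.6,0,0],
  [0,0,0],
], turn=[0,0,0,0,0,0,0,0])

```text
time: 3.9
ee_pos: [0.7195, -0.0427, 0.1759]
eef_rot: [-0.017, 1.0, 0.001, 0.0]
ft_force: [0.0, 0.6, 1.1]
width: 0.0004
grip_force: 0.0
```

```bash
python3 - <<'E'
from h import *
c=camera("side");cv2.imwrite("pics/s1.png",cv2.resize(c["image"][80:280,180:400,::-1],None,fx=3,fy=3))
E
```

```text
(no output)
```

View pics/s1.png

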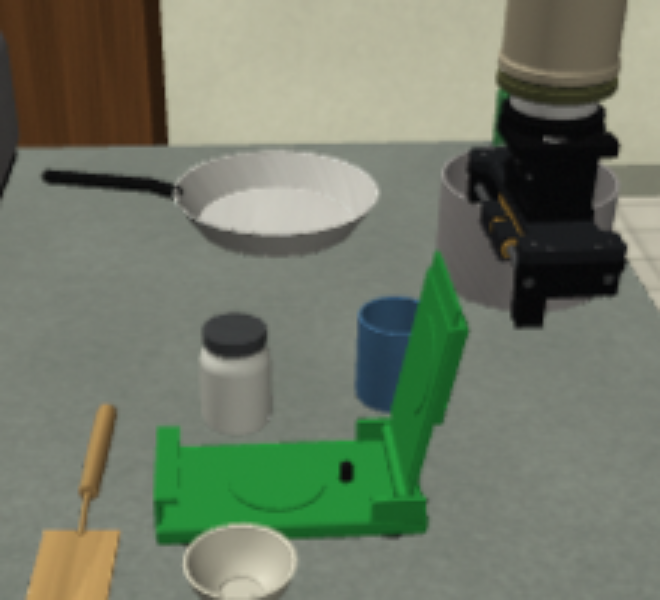

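The closed fingers hang behind the leaf's outer face (crop pixel (530,320), leaf tip at (440,260)), clear of everything. I'll push the leaf over gently.

>>> step_arm([
  [-0.6,0,0],
  [-0.6,0,0],
  [-0.3,0,0],
  [-0.3,0,0],
  [-0.3,0,0],
  [-0.3,0,0],
  [-0.3,0,0],
  [-0.3,0,0],
  [-0.3,0,0],
  [-0.3,0,0],
  [-0.3,0,-0.1],
  [-0.3,0,-0.1],
], turn=[0,0,0,0,0,0,0,0,0,0,0,0])

```text
time: 5.15
ee_pos: [0.6151, -0.0442, 0.1699]
eef_rot: [-0.016, 1.0, 0.0, -0.0]
ft_force: [-0.3, -0.3, -0.0]
width: 0.0006
grip_force: 0.2
```

>>> step_arm([
  [-0.3,0,-0.2],
  [-0.3,0,-0.2],
  [-0.3,0,-0.2],
  [-0.3,0,-0.2],
  [0,0,0],
], turn=[0,0,0,0,0])

```text
time: 5.65
ee_pos: [0.5844, -0.0443, 0.1492]
eef_rot: [-0.016, 1.0, 0.0, -0.001]
ft_force: [0.3, -1.5, 0.1]
width: 0.0005
grip_force: 0.0
```

```bash
python3 - <<'E'
from h import *
c=camera("side");cv2.imwrite("pics/s2.png",cv2.resize(c["image"][80:280,180:400,::-1],None,fx=3,fy=3))
E
```

```text
(no output)
```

View pics/s2.png

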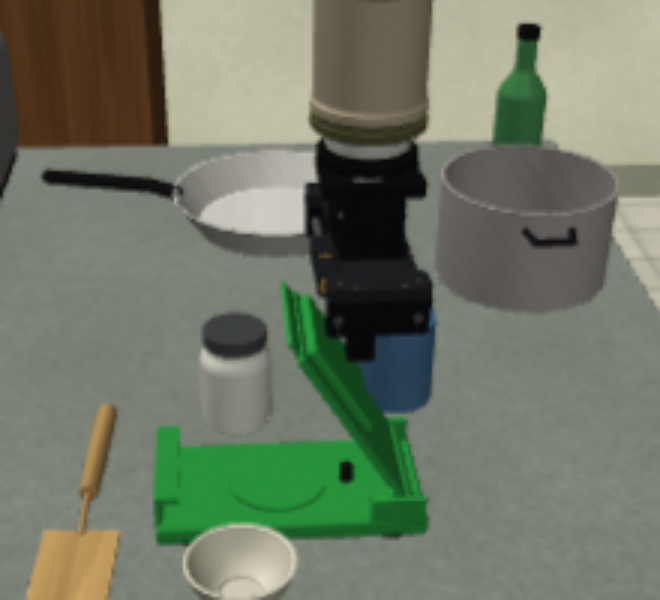

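The leaf has tipped to about 1.1 rad with the fingertip on its outer face near crop (360,350), and nothing else has moved. I'll keep pushing until it drops.

>>> step_arm([
  [-0.3,0,-0.15],
  [-0.3,0,-0.15],
  [-0.3,0,-0.15],
  [-0.3,0,-0.15],
  [-0.3,0,-0.2],
  [-0.3,0,-0.2],
  [0,0,0],
  [0,0,0],
  [0,0,0],
  [0,0,0],
], turn=[0,0,0,0,0,0,0,0,0,0])

```text
time: 6.7
ee_pos: [0.5411, -0.0443, 0.1253]
eef_rot: [-0.016, 1.0, 0.0, 0.0]
ft_force: [0.3, -1.0, -0.2]
width: 0.0004
grip_force: 0.0
```

```bash
python3 - <<'E'
from h import *
c=camera("side");cv2.imwrite("pics/s3.png",cv2.resize(c["image"][80:280,180:400,::-1],None,fx=3,fy=3))
E
```

```text
(no output)
```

View pics/s3.png

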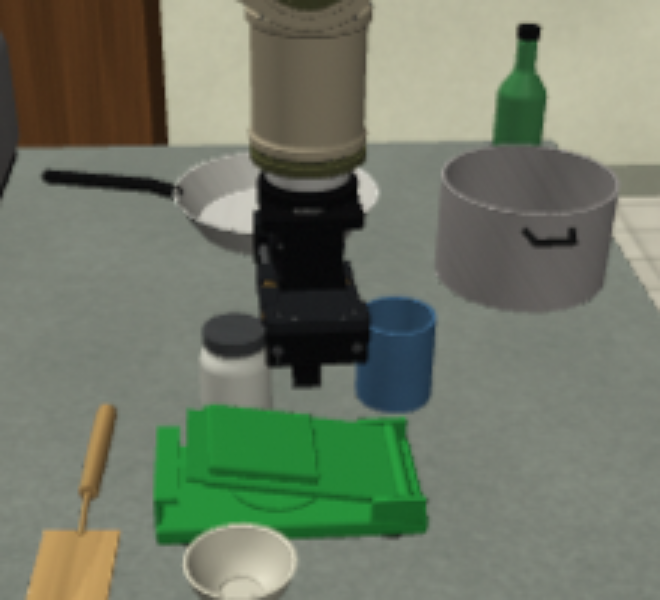

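The leaf has dropped and sits ajar. The step's edge runs from crop (313,418) to (318,480), and the tongue edge is at (190,410)-(190,490), by the lip. Now to measure the step.

```bash
python3 - <<'E'
from h import *
c=camera("side");P=pts(c);m=green(c)
Q=P[m&(P[...,2]>.02)&(P[...,2]<.12)&(P[...,0]>.4)&(P[...,0]<.66)&(abs(P[...,1]+.045)<.03)]
for a in np.arange(.4,.66,.008):
    q=Q[(Q[:,0]>=a)&(Q[:,0]<a+.008)]
    if len(q): print(round(a+.004,3),len(q),np.round([np.median(q[:,2]),q[:,2].max()],4))
K=np.array(c["mtx"]);V=np.array(c["view"]);C=-V[:3,:3].T@V[:3,3]
for u,v in((180+313/3,80+418/3),(180+318/3,80+480/3)):
    d=V[:3,:3].T@np.array([(u-K[0,2])/K[0,0],-(v-K[1,2])/K[1,1],-1]);print(C+d*(.061-C[2])/d[2])
E
```

```text
0.412 14 [0.0499 0.0508]
0.42 43 [0.0493 0.0518]
0.428 46 [0.0494 0.0517]
0.436 47 [0.0242 0.0509]
0.444 66 [0.0679 0.0707]
0.452 63 [0.0661 0.07  ]
0.46 57 [0.0698 0.0796]
0.468 57 [0.0761 0.079 ]
0.476 53 [0.075  0.0775]
0.484 62 [0.0736 0.0775]
0.492 54 [0.0718 0.0752]
0.5 51 [0.0708 0.0733]
0.508 48 [0.0697 0.0726]
0.516 46 [0.0681 0.0715]
0.524 48 [0.0669 0.07  ]
0.532 42 [0.0652 0.0676]
0.54 44 [0.0643 0.0674]
0.548 36 [0.0621 0.0656]
0.556 44 [0.0511 0.0542]
0.564 41 [0.0497 0.0524]
0.572 42 [0.0483 0.0509]
0.58 40 [0.0471 0.0491]
0.588 42 [0.0459 0.0482]
0.596 38 [0.0442 0.046 ]
0.604 41 [0.0427 0.0454]
0.612 39 [0.0414 0.0435]
0.62 45 [0.0417 0.0449]
0.628 21 [0.0417 0.0435]
0.636 38 [0.0236 0.0258]
0.644 2 [0.0217 0.022 ]
[ 0.55238243 -0.00600542  0.061     ]
[ 0.55080021 -0.09561683  0.061     ]
```

>>> step_arm([
  [0.6,-0.1,0],
  [0.4,-0.1,0],
  [0,0,-1],
  [0,0,-1],
  [0,0,-0.6],
  [0,0,0],
  [0,0,0],
], turn=[0,0,0,0,0,0,0])

```text
time: 7.5
ee_pos: [0.5661, -0.0494, 0.0606]
eef_rot: [-0.016, 1.0, -0.0, 0.0]
ft_force: [0.2, 0.7, 0.7]
width: 0.0003
grip_force: 0.0
```

>>> step_arm([
  [0,0,-0.2],
  [0,0,-0.2],
  [0,0,-0.2],
  [0,0,-0.2],
  [0,0,0],
  [0,0,0],
], turn=[0,0,0,0,0,0])

```text
time: 8.1
ee_pos: [0.5655, -0.0493, 0.0402]
eef_rot: [-0.016, 1.0, 0.0, -0.0]
ft_force: [-3.6, 1.0, 6.3]
width: 0.0008
grip_force: 3.5
```

>>> step_arm([
  [0,0,-0.1],
  [0,0,0],
  [0,0,0],
], turn=[0,0,0])

```text
time: 8.4
ee_pos: [0.5657, -0.0494, 0.0389]
eef_rot: [-0.016, 1.0, 0.0, -0.0]
ft_force: [-9.2, 1.0, 18.9]
width: 0.0005
grip_force: 9.7
```

```bash
python3 - <<'E'
from h import *
c=camera("side");cv2.imwrite("pics/s4.png",cv2.resize(c["image"][180:280,240:360,::-1],None,fx=5,fy=5))
E
```

```text
(no output)
```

View pics/s4.png

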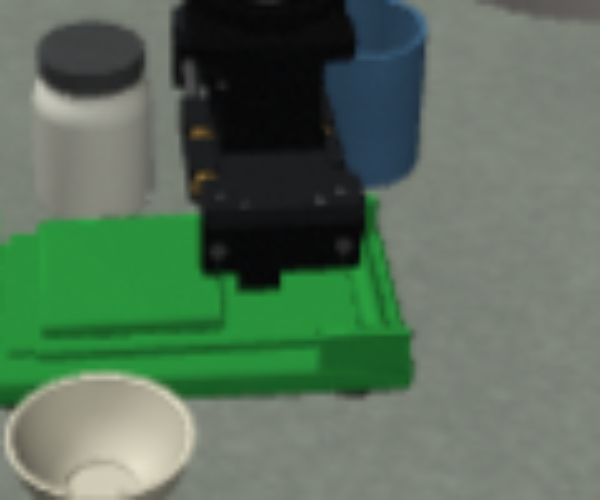

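The leaf is down flat, with the fingertip at (258,285) just hingeward of the step edge at (222,300). Now I'll slide it forward.

>>> step_arm([
  [-0.1,0,0.03],
  [-0.1,0,0],
  [-0.1,0,0],
  [-0.1,0,0],
  [-0.1,0,0],
  [-0.1,0,0],
  [-0.1,0,0],
  [-0.1,0,0],
  [0,0,0],
  [0,0,0],
], turn=[0,0,0,0,0,0,0,0,0,0])

```text
time: 9.45
ee_pos: [0.5476, -0.0493, 0.0396]
eef_rot: [-0.016, 1.0, 0.0, 0.002]
ft_force: [2.4, 0.3, 9.4]
width: 0.0006
grip_force: 5.6
```

>>> step_arm([
  [-0.1,0,0],
  [-0.1,0,0],
  [-0.1,0,0],
  [-0.1,0,0],
  [0,0,0],
  [0,0,0],
], turn=[0,0,0,0,0,0])

```text
time: 10.05
ee_pos: [0.5415, -0.0492, 0.0406]
eef_rot: [-0.016, 1.0, -0.0, 0.006]
ft_force: [15.4, 0.2, 0.2]
width: 0.0005
grip_force: 7.7
```

```bash
python3 - <<'E'
from h import *
c=camera("side");cv2.imwrite("pics/s5.png",cv2.resize(c["image"][200:280,220:340,::-1],None,fx=6,fy=6,interpolation=cv2.INTER_CUBIC))
P=pts(c);m=green(c)
Q=P[m&(P[...,2]>.02)&(P[...,2]<.12)&(P[...,0]>.4)&(P[...,0]<.66)&(abs(P[...,1]+.08)<.012)]
for a in np.arange(.41,.62,.006):
    q=Q[(Q[:,0]>=a)&(Q[:,0]<a+.006)]
    if len(q): print(round(a+.003,3),len(q),np.round(np.median(q[:,2]),4))
E
```

```text
0.413 6 0.0499
0.419 16 0.0492
0.425 20 0.049
0.431 22 0.0498
0.437 18 0.0376
0.443 17 0.0484
0.449 23 0.0482
0.455 19 0.0486
0.461 13 0.049
0.467 22 0.0489
0.473 17 0.0484
0.479 21 0.0484
0.485 17 0.0486
0.491 18 0.0487
0.497 22 0.0493
0.503 15 0.0486
0.509 25 0.0485
0.515 18 0.0487
0.521 19 0.0487
0.527 23 0.0484
0.533 13 0.0404
0.539 18 0.0393
0.545 16 0.0389
0.551 16 0.0392
0.557 18 0.0395
0.563 17 0.0382
0.569 18 0.0394
0.575 16 0.0398
0.581 17 0.0389
0.587 16 0.0389
0.593 16 0.0393
0.599 14 0.0398
0.605 15 0.0421
0.611 10 0.0408
```

View pics/s5.png

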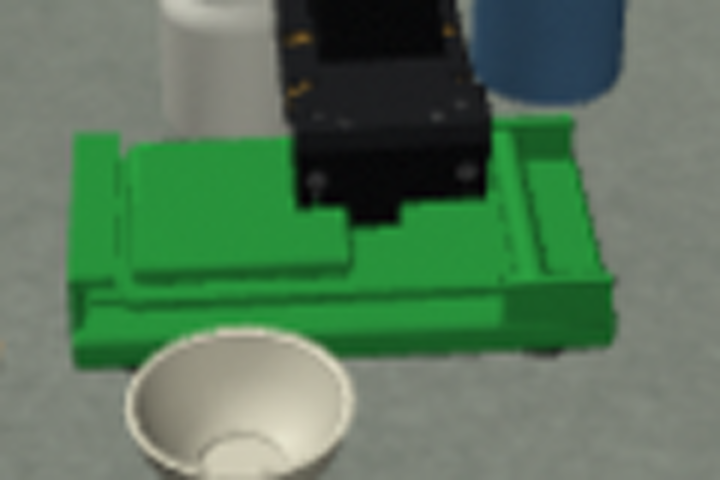

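The block now sits about 3 mm from the lip (gap near (122,200)), so the tongue is under it and at the stop. I'll back off, lift and check.

>>> step_arm([
  [0.2,0,0.1],
  [0.1,0,0.4],
  [0,0,1],
  [0,0,1],
  [0,0,1],
  [0,0,1],
  [0,0,0],
  [0,0,0],
  [0,0,0],
], turn=[0,0,0,0,0,0,0,0,0])

```text
time: 11.0
ee_pos: [0.5425, -0.0492, 0.1499]
eef_rot: [-0.016, 1.0, 0.0, -0.001]
ft_force: [-0.1, 0.2, 1.4]
width: 0.0007
grip_force: 0.0
```

```bash
python3 - <<'E'
from h import *
c=camera("side")
P=pts(c);m=green(c)
Q=P[m&(P[...,2]>.02)&(P[...,2]<.12)&(P[...,0]>.4)&(P[...,0]<.66)&(abs(P[...,1]+.07)<.02)]
for a in np.arange(.42,.62,.006):
    q=Q[(Q[:,0]>=a)&(Q[:,0]<a+.006)]
    if len(q): print(round(a+.003,3),np.round(np.median(q[:,2]),4))
E
```

```text
0.423 0.049
0.429 0.0491
0.435 0.0416
0.441 0.045
0.447 0.0537
0.453 0.0532
0.459 0.0525
0.465 0.0524
0.471 0.0526
0.477 0.0526
0.483 0.0524
0.489 0.0522
0.495 0.0518
0.501 0.0516
0.507 0.0518
0.513 0.0517
0.519 0.0513
0.525 0.0511
0.531 0.051
0.537 0.0409
0.543 0.0412
0.549 0.0405
0.555 0.04
0.561 0.0406
0.567 0.0403
0.573 0.0403
0.579 0.0402
0.585 0.0398
0.591 0.0398
0.597 0.0397
0.603 0.0405
0.609 0.0424
0.615 0.0397
0.621 0.0236
```

The leaf holds itself shut at about 0.03 rad, under the lip, but it may have slipped back a couple of mm. I'll nudge it home again without pressing down, and retreat straight back before lifting.

>>> step_arm([
  [0.8,0,0],
  [0,0,-1],
  [0,0,-1],
  [0,0,-1],
  [0,0,-0.8],
  [0,0,-0.4],
  [0,0,0],
  [-0.2,0,0],
  [-0.2,0,0],
  [-0.2,0,0],
  [-0.1,0,0],
  [0,0,0],
], turn=[0,0,0,0,0,0,0,0,0,0,0,0])

```text
time: 12.25
ee_pos: [0.5455, -0.0492, 0.0462]
eef_rot: [-0.016, 1.0, 0.0, 0.0]
ft_force: [-0.4, 0.3, -0.0]
width: 0.0005
grip_force: 0.0
```

>>> step_arm([
  [-0.1,0,0],
  [-0.1,0,0],
  [0,0,0],
  [0,0,0],
], turn=[0,0,0,0])

```text
time: 12.65
ee_pos: [0.5422, -0.0491, 0.0465]
eef_rot: [-0.016, 1.0, 0.0, 0.002]
ft_force: [3.8, 0.4, -0.3]
width: 0.0009
grip_force: 2.3
```

>>> step_arm([
  [-0.1,0,0],
  [-0.1,0,0],
  [0,0,0],
], turn=[0,0,0])

```text
time: 12.95
ee_pos: [0.5415, -0.049, 0.0474]
eef_rot: [-0.016, 1.0, -0.0, 0.006]
ft_force: [24.4, -0.9, -14.7]
width: 0.0007
grip_force: 12.0
```

>>> step_arm([
  [0.2,0,0],
  [0.3,0,0],
  [0.3,0,0],
  [0,0,1],
  [0,0,1],
  [0,0,1],
  [0,0,1],
  [0,0,0],
  [0,0,0],
  [0,0,0],
], turn=[0,0,0,0,0,0,0,0,0,0])

```text
time: 13.95
ee_pos: [0.5551, -0.0493, 0.1447]
eef_rot: [-0.016, 1.0, -0.0, -0.001]
ft_force: [0.8, -0.1, -0.4]
width: 0.0009
grip_force: 0.0
```

```bash
python3 - <<'E'
from h import *
c=camera("side");cv2.imwrite("pics/s6.png",cv2.resize(c["image"][200:280,220:340,::-1],None,fx=6,fy=6,interpolation=cv2.INTER_CUBIC))
P=pts(c);m=green(c)
Q=P[m&(P[...,2]>.02)&(P[...,2]<.12)&(P[...,0]>.4)&(P[...,0]<.66)&(abs(P[...,1]+.07)<.02)]
for a in np.arange(.425,.56,.003):
    q=Q[(Q[:,0]>=a)&(Q[:,0]<a+.003)]
    if len(q): print(round(a+.0015,4),np.round(np.median(q[:,2]),4),end='; ')
E
```

```text
0.4265 0.0486; 0.4295 0.0483; 0.4325 0.0464; 0.4355 0.042; 0.4385 0.0446; 0.4415 0.0539; 0.4445 0.0548; 0.4475 0.0548; 0.4505 0.0543; 0.4535 0.0539; 0.4565 0.0534; 0.4595 0.0537; 0.4625 0.0538; 0.4655 0.0541; 0.4685 0.0539; 0.4715 0.0538; 0.4745 0.0525; 0.4775 0.0525; 0.4805 0.0529; 0.4835 0.053; 0.4865 0.0529; 0.4895 0.0528; 0.4925 0.0527; 0.4955 0.0525; 0.4985 0.0521; 0.5015 0.0533; 0.5045 0.0528; 0.5075 0.0522; 0.5105 0.0524; 0.5135 0.0524; 0.5165 0.0523; 0.5195 0.0524; 0.5225 0.0526; 0.5255 0.0523; 0.5285 0.0517; 0.5315 0.0513; 0.5345 0.0423; 0.5375 0.0412; 0.5405 0.0411; 0.5435 0.0411; 0.5465 0.042; 0.5495 0.0411; 0.5525 0.0412; 0.5555 0.041; 0.5585 0.0416; 0.5615 0.0404;
```

View pics/s6.png

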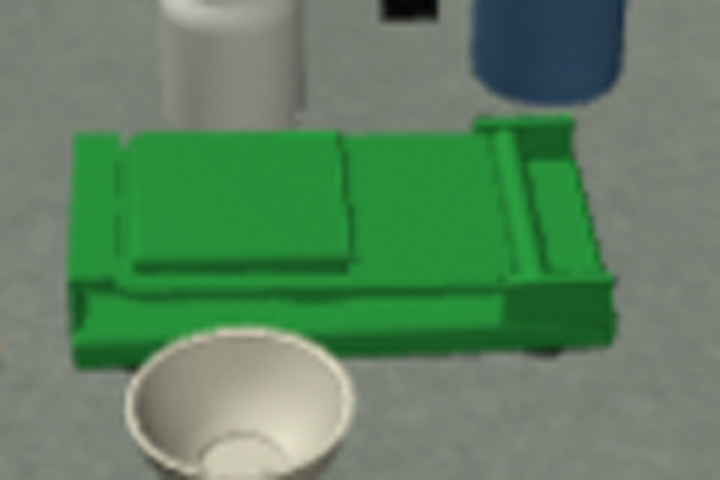

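The leaf is shut with its tongue under the lip: the block is close to the lip at (122,200) and nothing touches it. The fingertip met the stop at the same place twice (TCP x = 0.5415).

```bash
python3 -c "
from bench import *
print(close_job())"
```

```text
the job is handed in; nothing more can be done
None
```

I handed the job in with the leaf staying shut on its own at about 0.03 rad, slid forward to its stop with the tongue under the lip. In the camera views the other things stayed where they were; the judge returned no verdict.

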